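# Pack a coated guard set into its fitted trays

### The arm

A 7-joint arm with a two-finger parallel gripper is mounted at the origin on the work surface. World frame = base frame: x ahead of the robot, y to its left, z up, the work surface at z = 0. Lengths are in mm, angles in rad, forces in N, time in s.
With the tool pointing down it reaches from about 425 to 950 mm from the base axis. Payload 4.7 kg.
Tool frame: the origin (TCP) lies midway between the tips of the shut fingers; the grasp point (between the pads) lies 19 mm behind it; z points along the fingers, y is the line along which they close (so a half turn about z gives the same grasp; the last joint's range is limited). The gripper opens to 85 mm and grips with 20 to 120 N. Pads are 22 mm wide; open, the fingers measure 114 mm over their backs; the gripper's body (76 mm by 85 mm) begins 54 mm behind the grasp point. The pads swing forward as they close: fully open they stand 13 mm farther back than shut.
Start: joints at [-1.326, 0.469, -0.049, 1.532, 0.024, 1.141, -0.082], TCP at [182.473, 649.886, 231.335] pointing down, gripper open.
Joint ranges: [-2.59, 2.59], [-0.33, 1.99], [-1.39, 1.29], [0.1, 2.45], [-1.04, 4.18], [0.21, 1.99], [-2.66, 2.66]. Speed limits (rad/s): [2.57, 2.57, 3.14, 3.14, 3.14, 3.14, 3.14].

### API

Orientations are given as a rotation vector (axis times angle).
In Python, from station import status, cams, ticket gives the robot as it stands.
- The arm moves only by the tool step_arm, never from a script. Its argument "series" is a list of rows, each a list of 2 entries, a list of its own where there are three numbers: the shift along the tool's x, y, z in cm, then the turn, a rotation vector about the tool's x, y, z in rad. A call has 1 to 12 rows; each row is the pose to reach, as a shift and turn from the pose commanded when the call began, along the tool's axes at that moment; what a row does not reach only later rows make up. A row lasts 1/10 s, in which the tool goes at most 50 mm and 8.59 degrees, less where a joint would pass 70% of its speed; a pose out of reach is approached as far as the arm can. A call with a gripper value outside its range is refused whole. "grip" is the opening in per cent of the stroke, from 0 (shut) to 100 (fully open), set as the call begins (left out, the last holds). The fingers move at their own pace and stop on an object; "grip_force" is the grip in N (left out, the last holds). Time passes only in rows, so rows that repeat a pose let the fingers close. It gives the time, the measured TCP pose, the force, the opening and the grip force at its end, in the units of the state.
- status.sense(): the state, without advancing time (a new reading comes with each control period).
- cams.capture(name): name is "side" or "top"; returns a dict with "image" (384x512x3 uint8, blue, green, red), "fx", "fy", "cx", "cy" (pixels), "dist" ([k1, k2, p1, p2, k3] as OpenCV has them; the pictures are not rectified), "rvec" (rotation vector, rad) and "tvec" (3), from world to camera coordinates, as OpenCV has them. Camera axes: x right, y down, z forward; pixel columns grow to the right and rows downward; lengths in mm; the calibration is good to about 2 mm. A picture is of the moment at which its call begins. There is no depth.
- ticket.sign_off(): hands the job in; it is judged then, once.
The state is a dict: "time": time; "q": joint angles; "qvel": joint speeds; "effort": joint torques, N m; "eef_pos": TCP position; "eef_rot": TCP orientation; "wrist_force": force on the tool from outside, world axes, zero at the start; "ft_torque": the same for the moment, N m; "grip_width": finger opening in mm; "finger_force": force on a finger pad.
Only numpy, scipy, OpenCV 4.12 (cv2) and the standard library are available. Lean on these libraries where they do the work, as an engineer would, in place of code of your own. Each camera call takes 0.05 s, during which the arm holds its last target. There are 200 camera calls.

### The job

Pack the guard set: put each of the five black parts into the blue tray whose raised outline matches it, so that it rests flat on the floor of the pocket. The two angle brackets share the rectangular tray, standing on end and turned half a turn to one another, so that their legs interlock into a closed rectangle round the low block. Set every part down and let go of it; do not drop any, the coating chips.

Things in the scene. Friction and masses are not known exactly. Their poses are not given: they have to be found in the camera images.
- guard_disc: Black notched guard disc, 100 mm diameter, 8 mm thick, with a hub neck of 40 mm diameter (the place to grip) rising from its middle to 34 mm above the underside. Origin: centre of the underside, z up. x points through the middle of the notch, a sector 56 degrees wide cut from the rim in to 26 mm from the centre.
- clamp_collar: Black clamp collar: ring of 46 mm outside diameter, 28 mm high, with an ear 16 mm wide, 24 mm high, that sticks out to 46 mm from the ring's axis. Origin: centre of the ring's underside, z up. x points along the ear; the ring's free sides, to grip, are at +y and -y.
- two_bolt_flange: Black two-bolt flange: lozenge plate 92 mm (x) by 52 mm (y), 8 mm thick, with a sleeve of 34 mm diameter (the place to grip) rising from its middle to 36 mm above the underside. Origin: centre of the underside, z up. x along the long axis; the same either way round.
- bracket_a: Black angle bracket standing on end, an L from above: long leg 80 mm, short leg 50 mm (outside), 8 mm thick, 36 mm high. Origin: underside, middle of the long leg. x runs along the long leg away from the corner (leg -40 to +40 mm); the short leg, at the -x end, points to +y, its end at y 46 mm. Pinch the long leg across (along y). Both brackets are alike.
- bracket_b: Black angle bracket standing on end, an L from above: long leg 80 mm, short leg 50 mm (outside), 8 mm thick, 36 mm high. Origin: underside, middle of the long leg. x runs along the long leg away from the corner (leg -40 to +40 mm); the short leg, at the -x end, points to +y, its end at y 46 mm. Pinch the long leg across (along y). Both brackets are alike.
- disc_tray: Fixed blue tray, plate 140 (x) x 134 (y) mm; pale pocket floor 8 mm above the table; lip round the pocket 5 mm thick, its top at 17 mm. Origin: centre of the underside, z up. Round pocket 120 mm across with a key block 20 mm wide, as high as the lip, from the rim at +x in to 37 mm from the centre. The disc goes origin over origin, its notch round the key (x along x).
- collar_tray: Fixed blue tray, plate 140 (x) x 134 (y) mm; pale pocket floor 8 mm above the table; lip round the pocket 5 mm thick, its top at 17 mm. Origin: centre of the underside, z up. Keyhole pocket: round of 31 mm radius about the origin, slot 32 mm wide to +x, ending at x 54 mm. The collar goes origin over origin, its ear along +x.
- flange_tray: Fixed blue tray, plate 140 (x) x 134 (y) mm; pale pocket floor 8 mm above the table; lip round the pocket 5 mm thick, its top at 17 mm. Origin: centre of the underside, z up. Lozenge pocket 110 mm (x) by 68 mm (y). The flange goes origin over origin, x along x, either way round.
- bracket_tray: Fixed blue tray, plate 140 (x) x 134 (y) mm; pale pocket floor 8 mm above the table; lip round the pocket 5 mm thick, its top at 17 mm. Origin: centre of the underside, z up. Pocket 116 (x) x 86 (y) mm, lip-high core 44 x 14 mm in the middle. Brackets: one with origin at (-11, -32) mm, axes along the tray's; one at (+11, +32), turned half a turn; either in either place, 7 mm play.
Things that resemble listed ones, but are neither listed nor needed, are in the scene too. What is shaped like the clamp_collar but red is not meant.

How it is judged:
By the outcome, as a careful person would: the job done as asked, in the order asked, and still so for the second after the job is handed in, with the robot touching nothing.
It also fails if it takes over 120 s, if anything falls off the work surface, if the arm or the gripper's body presses on something with over 40 N, if the wrist force passes 120 N, or if a joint passes its speed limit or range.

## Working session

There is one attempt and no reset: what is moved stays moved. The work goes in short steps, Python scripts to look and compute and a tool call to move; the robot and the scene stay as the last step left them, time stands still between calls to the robot, and variables do not carry over. Pictures are saved under pics/ and viewed, at most 14 in all, crops included, and the job is handed in when it is done.

Besides the shell and the picture viewer there is one more tool, called after "Request:" as a command line: name --argument value ..., lists and objects as JSON in quotes. step_arm: Moves the arm, as the interface text tells. Its arguments: {"type":"object","properties":{"series":{"type":"array"},"grip":{"type":"number"},"grip_force":{"type":"number"}},"required":["series"]}

```bash
ls; mkdir -p pics
python3 - <<'E'
from station import status,cams
import cv2,pickle
s=status.sense();print({k:s[k] for k in('time','eef_pos','eef_rot','grip_width','wrist_force')})
for n in('top','side'):
    c=cams.capture(n);pickle.dump(c,open(f'{n}0.pkl','wb'));cv2.imwrite(f'pics/{n}0.png',c['image'])
    print(n,c['fx'],c['rvec'],c['tvec'],c['dist'])
E
```

```text
pics
{'time': 0.0, 'eef_pos': array([182.35245438, 649.30121675, 230.23510681]), 'eef_rot': array([-4.28703757e-01, -3.11201228e+00,  3.05734281e-03]), 'grip_width': 85.71234527074321, 'wrist_force': array([-0.34004385, -0.21339766,  1.14867695])}
top 411.87649582006225 [ 2.15132839 -2.09463147  0.15781264] [   1.92031107  502.07828146 1115.16114895] [-0.09191523  0.          0.          0.          0.        ]
side 348.4677312054463 [ 0.68981028 -2.52474791  1.2929957 ] [445.79621185 183.5423747  659.9758943 ] [-0.10125757  0.          0.          0.          0.        ]
```

View pics/top0.png

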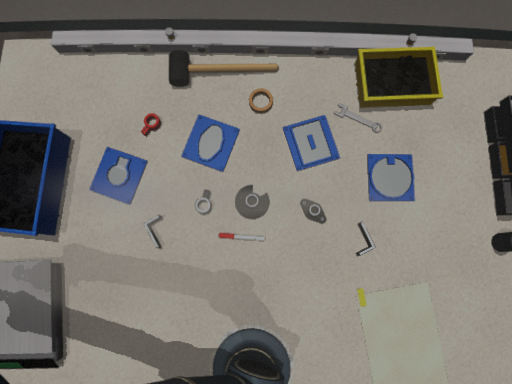

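View pics/side0.png

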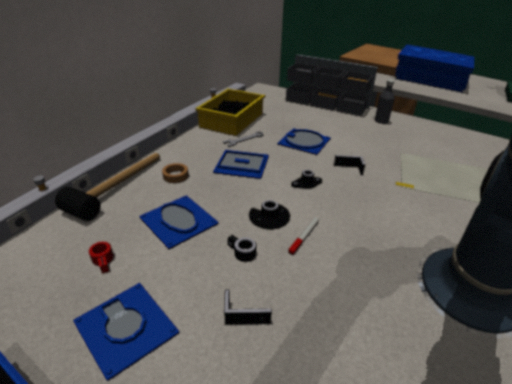

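Top view: trays are collar (119,175), flange (211,143), bracket (311,142) and disc (391,177). The black parts are the collar (204,202), disc (252,201), flange (313,210) and brackets (153,232) and (367,239). Decoys are the red collar (151,124) and the wooden ring (261,100). I'll check an enlarged crop next.

```bash
cat > h.py <<'E'
import cv2,numpy as np,pickle
from scipy.spatial.transform import Rotation as R
def ray(c,px,z):
    K=np.array([[c['fx'],0,c['cx']],[0,c['fy'],c['cy']],[0,0,1]])
    u=cv2.undistortPoints(np.asarray(px,float).reshape(-1,1,2),K,np.array(c['dist'],float)).reshape(-1,2)
    M=cv2.Rodrigues(np.array(c['rvec'],float))[0];o=-M.T@np.array(c['tvec'],float)
    d=np.c_[u,np.ones(len(u))]@M
    return (o+d*((z-o[2])/d[:,2])[:,None])[:,:2]
E
python3 - <<'E'
from h import *
c=pickle.load(open('top0.pkl','rb'));im=c['image']
cv2.imwrite('pics/crop0.png',cv2.resize(im[105:265,80:430],None,fx=2.28,fy=2.28,interpolation=cv2.INTER_CUBIC))
hsv=cv2.cvtColor(im,cv2.COLOR_BGR2HSV)
b=cv2.inRange(hsv,(100,120,40),(130,255,255))
cs,_=cv2.findContours(b,cv2.RETR_EXTERNAL,cv2.CHAIN_APPROX_NONE)
print(cv2.Rodrigues(np.array(c['rvec']))[0].round(3))
for k in cs:
    if 1000<cv2.contourArea(k)<4000:
        p=ray(c,k[:,0],8);r=cv2.minAreaRect(p.astype(np.float32));print('tray',np.round(k[:,0].mean(0)),np.round(r[0],1),np.round(r[1],1),round(r[2],2))
g=im.max(2)
m=(g<85).astype(np.uint8)
m[:105]=0;m[265:]=0;m[:,:80]=0;m[:,430:]=0
cs,_=cv2.findContours(m,cv2.RETR_EXTERNAL,cv2.CHAIN_APPROX_NONE)
for k in cs:
    if cv2.contourArea(k)>25: 
        p=ray(c,k[:,0],8);r=cv2.minAreaRect(p.astype(np.float32));print('blk',cv2.boundingRect(k),np.round(r[0],1),np.round(r[1],1),round(r[2],1))
E
```

```text
[[ 0.028 -0.999 -0.019]
 [-0.985 -0.025 -0.169]
 [ 0.168  0.023 -0.985]]
tray [ 36. 176.] [517.3 693.4] [238.6 347.5] 88.72
tray [310. 142.] [ 641.2 -158. ] [137.3 130.8] 18.55
tray [210. 143.] [633.5 139. ] [130.7 136.9] 71.0
blk (356, 223, 16, 33) [ 359.2 -311.2] [41.3 91.2] 85.5
blk (243, 213, 21, 6) [419.3   6.4] [13.6 57.5] 5.3
blk (304, 209, 22, 14) [ 424.4 -169.2] [37.3 59.8] 1.4
blk (240, 185, 13, 7) [499.1  29.1] [17.6 34.7] 1.5
blk (144, 120, 17, 16) [672.9 314.4] [18.  61.8] 41.8
blk (360, 105, 59, 3) [ 760.8 -395.5] [  6.5 178.6] 2.0
```

View pics/crop0.png

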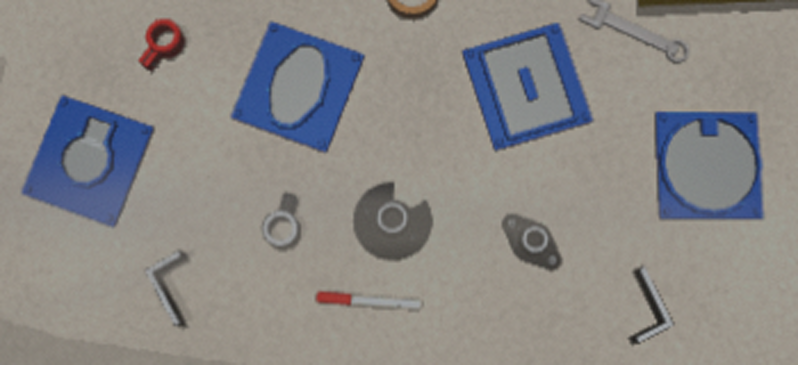

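The crop confirms the parts: the plain grey collar at (204,202) is the one meant. The one at (151,124) is red, so it's a decoy. Next, enlarged tiles so I can measure precisely.

Run:
```python
from h import *
c=pickle.load(open('top0.pkl','rb'));im=c['image']
O=[(130,205),(180,175),(227,177),(288,183),(341,210),(95,145)]
t=[cv2.resize(im[y:y+50,x:x+50],None,fx=5,fy=5,interpolation=cv2.INTER_NEAREST) for x,y in O]
cv2.imwrite('pics/mos.png',np.vstack([np.hstack(t[:3]),np.hstack(t[3:])]))
for p in [(190,215),(245,205),(252,195),(310,205),(148,228),(150,232),(368,235),(366,235),(90,210),(213,190)]: print(p,im[p[1],p[0]])
M=cv2.Rodrigues(np.array(c['rvec']))[0];print(-M.T@c['tvec'])
```

```text
(190, 215) [137 148 154]
(245, 205) [83 88 91]
(252, 195) [121 121 122]
(310, 205) [ 98 102 103]
(148, 228) [134 135 133]
(150, 232) [136 137 135]
(368, 235) [165 162 159]
(366, 235) [76 76 74]
(90, 210) [139 149 154]
(213, 190) [136 145 151]
[ 306.84130795  -11.75209477 1183.79938184]
```

View pics/mos.png

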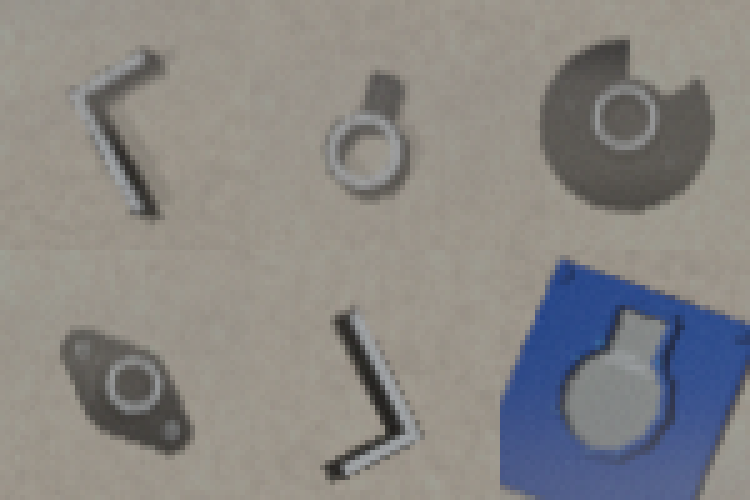

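Tiles show, in image pixels:
- Left bracket: corner about (144.5,224), ends (160,247) and (160,216).
- Right bracket: corner (374,246), ends (361,223) and (357,254).
- Collar ring: about (203.5,205), ear up.
- Disc neck: (252,200), notch up-right.
- Flange sleeve: (314.6,209.8).

The light strips are the top faces.

```bash
cat > meas.py <<'E'
from h import *
c=pickle.load(open('top0.pkl','rb'));im=c['image'];hsv=cv2.cvtColor(im,cv2.COLOR_BGR2HSV)
F=im.astype(int);rb=F[...,2]-F[...,0];G=F[...,1]
deg=lambda v:np.degrees(np.arctan2(v[1],v[0])).round(2)
b=cv2.inRange(hsv,(98,90,30),(130,255,255))
cs,_=cv2.findContours(b,cv2.RETR_EXTERNAL,cv2.CHAIN_APPROX_NONE)
for k in cs:
    h=cv2.convexHull(k);x,y,w,hh=cv2.boundingRect(k)
    if 1000<cv2.contourArea(h)<4000:
        r=cv2.minAreaRect(ray(c,h[:,0],8).astype(np.float32))
        # pale floor inside
        pl=np.zeros_like(b);cv2.drawContours(pl,[h],-1,255,-1);pl=cv2.erode(pl,np.ones((3,3)));pl[(hsv[...,1]>70)]=0
        q=max(cv2.findContours(pl,cv2.RETR_EXTERNAL,cv2.CHAIN_APPROX_NONE)[0],key=cv2.contourArea)
        f=ray(c,q[:,0],8);fr=cv2.minAreaRect(f.astype(np.float32))
        print('tray',(x+w/2,y+hh/2),np.round(r,1) if 0 else (np.round(r[0],1),np.round(r[1],1),round(r[2],2)),'floor',np.round(fr[0],1),np.round(fr[1],1),round(fr[2],2))
# circles (tops): white annulus, weighted centroid
for n,(u,v),rad,z in[('collar',(203.5,205),9,28),('disc',(252,200),8,34),('flange',(314.6,209.8),8,36)]:
    yy,xx=np.mgrid[:384,:512];s=(np.hypot(xx-u,yy-v)<rad)&(G>115)&(rb<9)
    p=np.c_[xx[s],yy[s]].astype(np.float32);e=cv2.minEnclosingCircle(ray(c,p,z).astype(np.float32));
    el=cv2.fitEllipse(p);print(n,len(p),'ellipse px',np.round(el[0],2),'world',ray(c,el[0],z).round(1),'encl',np.round(e[0],1),round(e[1],1),'mean',ray(c,p.mean(0),z).round(1))
for n,C,L,S in[('brL',(144.5,224),(159.5,247),(160,216)),('brR',(373.5,246),(361.5,222.5),(357.5,253.5))]:
    C,L,S=map(np.array,(C,L,S));yy,xx=np.mgrid[:384,:512];P=np.c_[xx.ravel(),yy.ravel()]
    def near(A,B):
        d=(B-A)/np.linalg.norm(B-A);t=(P-A)@d;w=(P-A)@np.array([-d[1],d[0]])
        s=(t>3.5)&(t<np.linalg.norm(B-A)+3)&(abs(w)<5);return P[s]
    ln=[]
    for B in(L,S):
        q=near(C,B);s=(rb[q[:,1],q[:,0]]<6)&(G[q[:,1],q[:,0]]>118)
        q=q[s];w=ray(c,q,36).astype(np.float32);vx,vy,x0,y0=cv2.fitLine(w,cv2.DIST_HUBER,0,.01,.01).ravel()
        d=np.array([vx,vy]);d*=np.sign(d@(ray(c,B,36)-ray(c,C,36))[0]);t=(w-[x0,y0])@d;ln.append((d,np.array([x0,y0]),t));
    (d,a,t),(e,f,u)=ln;k=np.linalg.solve(np.c_[d,-e],f-a);X=a+k[0]*d
    print(n,'corner',X.round(1),'dir',deg(d),deg(e),'ext',(t.max()-k[0]).round(1),(u.max()-k[1]).round(1),'origin',(X+36*d).round(1))
dk=(G<112)&(rb<14)
for n,(u,v) in[('disc',(252,200)),('collar',(204,202)),('flange',(313.5,211))]:
    s=np.zeros(dk.shape,np.uint8);s[int(v)-24:int(v)+24,int(u)-24:int(u)+24]=1
    s=s*((G<118)|(rb<8));nn,lab,st,ce=cv2.connectedComponentsWithStats(s.astype(np.uint8));i=1+st[1:,4].argmax()
    k=cv2.findContours((lab==i).astype(np.uint8),0,1)[0][0][:,0];w=ray(c,k,8);mc=cv2.minEnclosingCircle(w.astype(np.float32));r=cv2.minAreaRect(w.astype(np.float32))
    print(n,'encl',np.round(mc[0],1),round(mc[1],1),'rect',np.round(r[0],1),np.round(r[1],1),round(r[2],1))
    pk={'disc':(254.5,205)}
    yy,xx=np.nonzero(lab==i);w=ray(c,np.c_[xx,yy],8)
    cc=np.array(mc[0]);v=w-w.mean(0);E=np.linalg.eigh(v.T@v)[1][:,1];print('   centroid',w.mean(0).round(1),'axis',deg(E))
    if n=='disc':
        yy,xx=np.mgrid[:384,:512];P=np.c_[xx.ravel(),yy.ravel()];W=ray(c,P,8)-cc;rr=np.hypot(*W.T);s=(rr>33)&(rr<46)&((lab!=i).ravel());v=W[s]/rr[s,None];a=np.degrees(np.arctan2(v[:,1],v[:,0]));print('   notch',deg(v.mean(0)),np.percentile(a,[2,98]).round(1),s.sum())
E
python3 meas.py
```

```text
tray (391.0, 177.5) (array([ 543. , -392.5]), array([137.1, 133.6]), 1.34) floor [ 542.7 -394.7] [113.1 115.9] 1.61
tray (118.5, 174.5) (array([530. , 409.6]), array([132.9, 136.8]), 72.49) floor [542.1 413.7] [81.7 58.3] 1.12
tray (311.5, 143.0) (array([ 641. , -157.9]), array([138.1, 132.3]), 18.48) floor [ 643.9 -159.4] [115.7  84.3] 18.38
tray (211.0, 143.0) (array([633.8, 139.3]), array([132.2, 138.5]), 71.04) floor [636.3 140.1] [101.1  65.4] 2.4
collar 106 ellipse px [202.24 204.54] world [[445.2 151.1]] encl [445.4 150.5] 22.4 mean [[444.7 151.4]]
disc 56 ellipse px [251.56 199.94] world [[461.2  11.6]] encl [461.   11.7] 18.5 mean [[461.   11.4]]
flange 47 ellipse px [314.3  209.28] world [[ 439.  -164.8]] encl [ 439.1 -164.9] 15.2 mean [[ 439.5 -164.4]]
brL corner [385.4 310.6] dir -148.1 -57.5 ext 72.5 43.3 origin [354.8 291.6]
brR corner [ 340.4 -329.8] dir 26.33 119.74 ext 73.1 44.1 origin [ 372.7 -313.9]
disc encl [459.7  11.7] 50.5 rect [456.9  13.6] [99.  91.8] 61.4
   centroid [456.   13.4] axis 60.26
   notch -28.67 [-53.3  -3.7] 56
collar encl [456.6 150. ] 36.6 rect [456.5 152.2] [72.8 46.4] 2.9
   centroid [453.7 149.2] axis 172.36
flange encl [ 440.2 -166.1] 45.6 rect [ 438.4 -164.2] [86.4 51.8] 26.8
   centroid [ 437.5 -164.5] axis 48.38
```

```bash
cat >> h.py <<'E'
def go(x,y,z,yaw,flip=None):
    """x,y,z mm; yaw deg of tool x in world (mod 180) -> shift cm, turn rad in tool axes"""
    from station import status
    s=status.sense();A=R.from_rotvec(s['eef_rot']);c=[]
    for k in(0,180):
        a=np.radians(yaw+k);B=np.array([[np.cos(a),np.sin(a),0],[np.sin(a),-np.cos(a),0],[0,0,-1]]).T
        c.append((A.inv()*R.from_matrix(B)).as_rotvec())
    c.sort(key=np.linalg.norm);t=c[1 if flip else 0];d=A.inv().apply(np.array([x,y,z])-s['eef_pos'])/10
    cu=A.as_matrix()[:,0];print('t',round(s['time'],1),'pos',s['eef_pos'].round(1),'toolx',np.degrees(np.arctan2(cu[1],cu[0])).round(1),'q7',s['q'][6].round(2),'q1',s['q'][0].round(2),'w',round(s['grip_width'],1),'F',np.round(s['wrist_force'],1))
    print('shift',d.round(2),'turn',t.round(3),'other',c[0 if flip else 1].round(2),'rows',int(np.ceil(max(np.linalg.norm(d)/5,np.linalg.norm(t)/.15))))
E
python3 - <<'E'
from h import *
c=pickle.load(open('top0.pkl','rb'))
e=ray(c,(207.6,190.5),24)[0]-[445,151];print('ear',e.round(1),np.degrees(np.arctan2(e[1],e[0])))
go(460.5,11.6,150,-28)
E
```

```text
ear [ 41.4 -12.8] -17.145393661580144
t 0.1 pos [182.4 649.3 230.3] toolx 164.3 q7 -0.08 q1 -1.33 w 85.4 F [-1.3 -0.7  0.5]
shift [-44.02 -53.86   8.14] turn [-0.002  0.     0.215] other [-0.   -0.   -2.93] rows 15
```

Run:
```python
from h import *
go(480,300,150,90)
go(460.5,11.6,150,60,flip=True)
```

```text
t 0.1 pos [182.4 649.3 230.3] toolx 164.3 q7 -0.08 q1 -1.33 w 85.4 F [-1.3 -0.7  0.5]
shift [-38.1  -25.57   8.08] turn [-1.000e-03  1.000e-03  1.297e+00] other [-0.   -0.   -1.84] rows 10
t 0.1 pos [182.4 649.3 230.3] toolx 164.3 q7 -0.08 q1 -1.33 w 85.4 F [-1.3 -0.7  0.5]
shift [-44.02 -53.86   8.14] turn [-1.000e-03  2.000e-03  1.821e+00] other [-0.   -0.   -1.32] rows 15
```

Request:
step_arm --series '[[[-38.1,-25.6,8.1],[0,0,1.3]],[[-38.1,-25.6,8.1],[0,0,1.3]],[[-38.1,-25.6,8.1],[0,0,1.3]],[[-38.1,-25.6,8.1],[0,0,1.3]],[[-38.1,-25.6,8.1],[0,0,1.3]],[[-38.1,-25.6,8.1],[0,0,1.3]],[[-38.1,-25.6,8.1],[0,0,1.3]],[[-38.1,-25.6,8.1],[0,0,1.3]],[[-44,-53.9,8.1],[0,0,1.82]],[[-44,-53.9,8.1],[0,0,1.82]],[[-44,-53.9,8.1],[0,0,1.82]],[[-44,-53.9,8.1],[0,0,1.82]]]' --grip 100 --grip_force 60

```text
time: 1.3
eef_pos: [450.7, 148.5, 154.8]
eef_rot: [-2.709, -1.591, 0.0]
wrist_force: [2.5, -0.1, 0.3]
grip_width: 85.6
finger_force: 0.0
```

Run:
```python
from h import *
go(460.5,11.6,80,60)
```

```text
t 1.3 pos [450.7 148.5 154.8] toolx 60.8 q7 -0.74 q1 -0.83 w 85.6 F [ 2.5 -0.1  0.3]
shift [-11.48   7.53   7.47] turn [-0.     0.     0.015] other [-0.   -0.   -3.13] rows 4
```

Request:
step_arm --series '[[[-11.5,7.5,0],[0,0,0.015]],[[-11.5,7.5,0],[0,0,0.015]],[[-11.5,7.5,0],[0,0,0.015]],[[-11.5,7.5,7.5],[0,0,0.015]],[[-11.5,7.5,7.5],[0,0,0.015]],[[-11.5,7.5,7.5],[0,0,0.015]],[[-11.5,7.5,7.5],[0,0,0.015]],[[-11.5,7.5,7.5],[0,0,0.015]]]'

```text
time: 2.1
eef_pos: [462.6, 13.9, 81.2]
eef_rot: [2.715, 1.579, 0.004]
wrist_force: [-0.2, -0.4, 0.4]
grip_width: 85.4
finger_force: 0.0
```

Run:
```python
from h import *
go(460.5,11.6,11,60)
```

```text
t 2.1 pos [462.6  13.9  81.2] toolx 60.4 q7 -0.34 q1 -0.54 w 85.4 F [-0.2 -0.4  0.4]
shift [-0.32 -0.08  7.02] turn [ 0.002 -0.002  0.006] other [ 0.    0.   -3.14] rows 2
```

Request:
step_arm --series '[[[-0.3,-0.1,3],[0,0,0]],[[-0.3,-0.1,6],[0,0,0]],[[-0.3,-0.1,7.0],[0,0,0]],[[-0.3,-0.1,7.0],[0,0,0]],[[-0.3,-0.1,7.0],[0,0,0]]]'

```text
time: 2.6
eef_pos: [460.2, 11.6, 11.2]
eef_rot: [2.716, 1.578, 0.003]
wrist_force: [-0.6, -0.3, 1.1]
grip_width: 85.3
finger_force: 0.0
```

Run:
```python
from h import *
from station import cams
go(460.5,11.6,11,60)
c=cams.capture('side');cv2.imwrite('pics/s1.png',cv2.resize(c['image'][120:280,180:400],None,fx=3,fy=3))
```

```text
t 2.6 pos [460.2  11.6  11.2] toolx 60.3 q7 -0.23 q1 -0.45 w 85.3 F [-0.6 -0.3  1.1]
shift [0.01 0.03 0.02] turn [ 0.002 -0.001  0.006] other [ 0.    0.   -3.14] rows 1
```

View pics/s1.png

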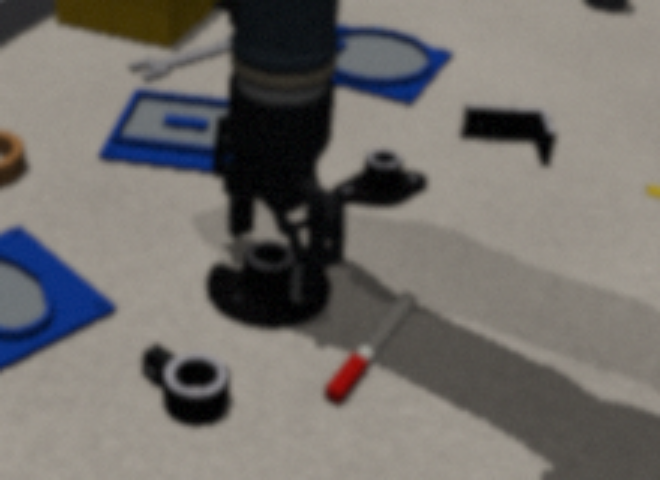

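The side crop shows the open fingers straddling the disc's hub at crop (267,258). I'll close and lift.

Request:
step_arm --series '[[[0,0,0],[0,0,0]],[[0,0,0],[0,0,0]],[[0,0,0],[0,0,0]],[[0,0,0],[0,0,0]],[[0,0,0],[0,0,0]],[[0,0,0],[0,0,0]],[[0,0,0],[0,0,0]],[[0,0,0],[0,0,0]],[[0,0,0],[0,0,0]],[[0,0,0],[0,0,0]],[[0,0,0],[0,0,0]],[[0,0,0],[0,0,0]]]' --grip 0 --grip_force 60

```text
time: 3.85
eef_pos: [460.0, 11.4, 10.9]
eef_rot: [2.716, 1.578, 0.003]
wrist_force: [-0.8, 0.6, 9.7]
grip_width: 38.3
finger_force: 59.3
```

Run:
```python
from h import *
go(544,-393,90,60.3+29.5)
```

```text
t 3.9 pos [460.   11.4  10.9] toolx 60.3 q7 -0.23 q1 -0.45 w 38.3 F [-0.8  0.6  9.7]
shift [-30.96  27.34  -7.92] turn [ 0.002 -0.001 -0.515] other [-0.   -0.    2.63] rows 9
```

Request:
step_arm --series '[[[0,0,-3],[0,0,0]],[[0,0,-8],[0,0,0]],[[-30.9,27.3,-8],[0,0,-0.51]],[[-30.9,27.3,-8],[0,0,-0.51]],[[-30.9,27.3,-8],[0,0,-0.51]],[[-30.9,27.3,-8],[0,0,-0.51]],[[-30.9,27.3,-8],[0,0,-0.51]],[[-30.9,27.3,-8],[0,0,-0.51]],[[-30.9,27.3,-8],[0,0,-0.51]],[[-30.9,27.3,-8],[0,0,-0.51]],[[-30.9,27.3,-8],[0,0,-0.51]],[[-30.9,27.3,-8],[0,0,-0.51]]]'

```text
time: 5.05
eef_pos: [541.3, -397.4, 89.1]
eef_rot: [2.236, 2.205, -0.006]
wrist_force: [-1.2, -0.0, -4.3]
grip_width: 37.9
finger_force: 62.4
```

Request:
step_arm --series '[[[0,0,0],[0,0,0]],[[0,0,0],[0,0,0]],[[0,0,0],[0,0,0]],[[0,0,0],[0,0,0]]]'

```text
time: 5.45
eef_pos: [543.6, -390.6, 90.0]
eef_rot: [-2.228, -2.214, -0.001]
wrist_force: [0.2, -0.1, -3.2]
grip_width: 38.3
finger_force: 62.4
```

Run:
```python
from h import *
go(543,-393,30,90)
```

```text
t 5.5 pos [ 543.6 -390.6   90. ] toolx 89.6 q7 0.81 q1 0.28 w 38.3 F [ 0.2 -0.1 -3.2]
shift [-0.24 -0.06  6.  ] turn [-0.    -0.001 -0.006] other [-0.    0.    3.14] rows 2
```

Request:
step_arm --series '[[[-0.2,0,3],[0,0,0]],[[-0.2,0,6],[0,0,0]],[[-0.2,0,6.4],[0,0,0]],[[-0.2,0,6.7],[0,0,0]],[[-0.2,0,6.9],[0,0,0]],[[-0.2,0,7.0],[0,0,0]],[[-0.2,0,7.0],[0,0,0]],[[-0.2,0,7.0],[0,0,0]]]'

```text
time: 6.25
eef_pos: [543.6, -394.4, 20.8]
eef_rot: [2.229, 2.212, 0.001]
wrist_force: [-0.8, 0.9, -4.2]
grip_width: 38.3
finger_force: 62.1
```

Run:
```python
from h import *
from station import cams
go(543,-393,19,90)
c=cams.capture('top');cv2.imwrite('pics/t2.png',cv2.resize(c['image'][130:230,330:450],None,fx=5,fy=5))
```

```text
t 6.2 pos [ 543.6 -394.4   20.8] toolx 89.5 q7 0.84 q1 0.31 w 38.3 F [-0.8  0.9 -4.2]
shift [ 0.14 -0.07  0.18] turn [ 0.001  0.001 -0.008] other [ 0.   -0.    3.13] rows 1
```

View pics/t2.png

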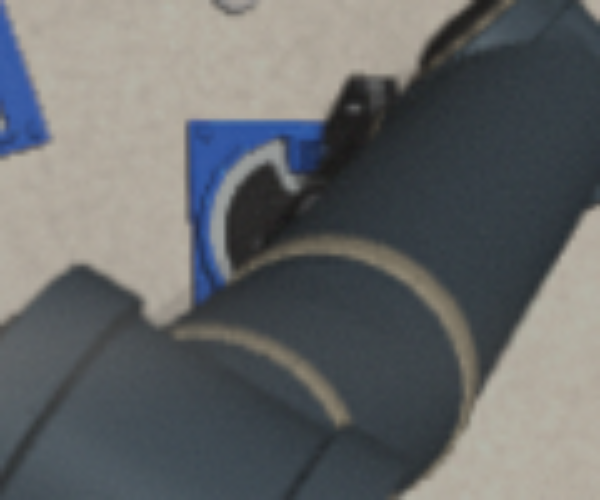

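The picture shows the disc sunk inside the pocket rim, with its notch round the key at crop (300,155). I'll lower it to contact.

Request:
step_arm --series '[[[0.1,0,0.05],[0,0,0]],[[0.1,0,0.1],[0,0,0]],[[0.1,0,0.15],[0,0,0]],[[0.1,0,0.2],[0,0,0]],[[0.1,0,0.2],[0,0,0]],[[0.1,0,0.2],[0,0,0]]]'

```text
time: 6.9
eef_pos: [543.3, -392.9, 19.0]
eef_rot: [-2.23, -2.212, -0.001]
wrist_force: [-2.6, 2.7, 5.1]
grip_width: 38.0
finger_force: 63.3
```

Request:
step_arm --series '[[[0,0,0],[0,0,0]],[[0,0,0],[0,0,0]],[[0,0,0],[0,0,0]],[[0,0,0],[0,0,0]],[[0,0,0],[0,0,0]],[[0,0,0],[0,0,0]],[[0,0,0],[0,0,0]],[[0,0,-2],[0,0,0]],[[0,0,-6],[0,0,0]],[[0,0,-11],[0,0,0]],[[0,0,-11],[0,0,0]],[[0,0,-11],[0,0,0]]]' --grip 100

```text
time: 8.1
eef_pos: [543.9, -393.6, 129.6]
eef_rot: [2.228, 2.21, 0.002]
wrist_force: [-0.7, 0.1, -0.5]
grip_width: 85.4
finger_force: 0.0
```

Run:
```python
from h import *
go(372.7-10*np.cos(np.radians(27)),-313.9-10*np.sin(np.radians(27)),130,27)
go(439.1,-164.9,130,48)
```

```text
t 8.1 pos [ 543.9 -393.6  129.6] toolx 89.5 q7 0.8 q1 0.27 w 85.4 F [-0.7  0.1 -0.5]
shift [  7.37 -18.07  -0.1 ] turn [ 0.003 -0.     1.092] other [ 0.    0.   -2.05] rows 8
t 8.1 pos [ 543.9 -393.6  129.6] toolx 89.5 q7 0.8 q1 0.27 w 85.4 F [-0.7  0.1 -0.5]
shift [ 22.79 -10.66  -0.1 ] turn [0.003 0.    0.725] other [-0.    0.   -2.42] rows 6
```

Run:
```python
from h import *
go(445.2,150.8,110,163.2)
```

```text
t 8.1 pos [ 543.9 -393.6  129.6] toolx 89.5 q7 0.8 q1 0.27 w 85.4 F [-0.7  0.1 -0.5]
shift [ 54.36 -10.31   1.86] turn [ 0.002  0.003 -1.286] other [ 0.   -0.    1.86] rows 12
```

Request:
step_arm --series '[[[54.4,-10.3,1.9],[0,0,-1.29]],[[54.4,-10.3,1.9],[0,0,-1.29]],[[54.4,-10.3,1.9],[0,0,-1.29]],[[54.4,-10.3,1.9],[0,0,-1.29]],[[54.4,-10.3,1.9],[0,0,-1.29]],[[54.4,-10.3,1.9],[0,0,-1.29]],[[54.4,-10.3,1.9],[0,0,-1.29]],[[54.4,-10.3,1.9],[0,0,-1.29]],[[54.4,-10.3,1.9],[0,0,-1.29]],[[54.4,-10.3,1.9],[0,0,-1.29]],[[54.4,-10.3,1.9],[0,0,-1.29]],[[54.4,-10.3,1.9],[0,0,-1.29]]]'

```text
time: 9.3
eef_pos: [441.7, 158.4, 107.7]
eef_rot: [-0.433, -3.108, -0.003]
wrist_force: [0.4, 0.9, 0.4]
grip_width: 85.5
finger_force: 0.0
```

Request:
step_arm --series '[[[0,0,0],[0,0,0]],[[0,0,0],[0,0,0]],[[0,0,0],[0,0,0]]]'

```text
time: 9.6
eef_pos: [444.7, 149.6, 108.6]
eef_rot: [-0.457, -3.107, 0.002]
wrist_force: [0.2, -0.4, 0.5]
grip_width: 85.1
finger_force: 0.0
```

Run:
```python
from h import *
go(445.2,150.8,10.5,163.2)
```

```text
t 9.6 pos [444.7 149.6 108.6] toolx 163.3 q7 0.86 q1 -0.42 w 85.1 F [ 0.2 -0.4  0.5]
shift [-0.02  0.14  9.81] turn [-0.001 -0.001  0.001] other [ 0.   -0.   -3.14] rows 2
```

Request:
step_arm --series '[[[0,0.1,4],[0,0,0]],[[0,0.1,8],[0,0,0]],[[0,0.1,9.8],[0,0,0]],[[0,0.1,9.8],[0,0,0]],[[0,0.1,9.8],[0,0,0]],[[0,0.1,9.8],[0,0,0]]]'

```text
time: 10.2
eef_pos: [446.0, 152.4, 12.2]
eef_rot: [0.454, 3.106, 0.002]
wrist_force: [0.1, 0.1, 0.5]
grip_width: 85.4
finger_force: 0.0
```

Request:
step_arm --series '[[[0,0,0],[0,0,0]],[[0,0,0],[0,0,0]],[[0,0,0],[0,0,0]],[[0,0,0],[0,0,0]],[[0,0,0],[0,0,0]],[[0,0,0],[0,0,0]],[[0,0,0],[0,0,0]],[[0,0,0],[0,0,0]],[[0,0,0],[0,0,0]],[[0,0,0],[0,0,0]]]' --grip 0

```text
time: 11.2
eef_pos: [445.2, 152.7, 12.1]
eef_rot: [0.452, 3.108, 0.001]
wrist_force: [-2.3, -1.0, 11.0]
grip_width: 43.5
finger_force: 59.6
```

Run:
```python
from h import *
go(530,409.6,90,162.5)
```

```text
t 11.2 pos [445.2 152.7  12.1] toolx 163.4 q7 0.86 q1 -0.42 w 43.5 F [-2.3 -1.  11. ]
shift [-0.81 27.04 -7.77] turn [0.001 0.001 0.017] other [-0.    0.   -3.13] rows 6
```

Request:
step_arm --series '[[[0,0,-3],[0,0,0]],[[0,0,-7.8],[0,0,0]],[[-0.8,27,-7.8],[0,0,0.017]],[[-0.8,27,-7.8],[0,0,0.017]],[[-0.8,27,-7.8],[0,0,0.017]],[[-0.8,27,-7.8],[0,0,0.017]],[[-0.8,27,-7.8],[0,0,0.017]],[[-0.8,27,-7.8],[0,0,0.017]],[[-0.8,27,-7.8],[0,0,0.017]],[[-0.8,27,-7.8],[0,0,0.017]],[[-0.8,27,-7.8],[0,0,0.017]],[[-0.8,27,-7.8],[0,0,0.017]]]'

```text
time: 12.4
eef_pos: [529.6, 407.4, 89.0]
eef_rot: [-0.481, -3.104, 0.002]
wrist_force: [-0.4, 0.1, -1.5]
grip_width: 43.6
finger_force: 62.1
```

Run:
```python
from h import *
from station import cams
go(530,409.6,20.5,162.5)
for n in('side',):
  c=cams.capture(n);cv2.imwrite('pics/s3.png',cv2.resize(c['image'][200:384,50:290],None,fx=3,fy=3))
```

```text
t 12.4 pos [529.6 407.4  89. ] toolx 162.4 q7 0.54 q1 -0.71 w 43.6 F [-0.4  0.1 -1.5]
shift [0.02 0.23 6.85] turn [-0.001 -0.    -0.002] other [-0.    0.    3.14] rows 2
```

View pics/s3.png

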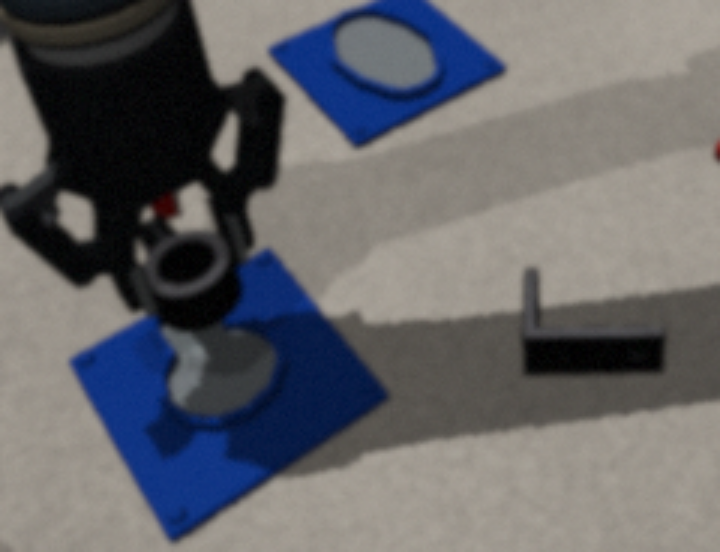

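The side crop shows the collar held level at crop (190,270), above the keyhole pocket. I'll lower it.

Request:
step_arm --series '[[[0,0,3],[0,0,0]],[[0,0,5.5],[0,0,0]],[[0,0,6.2],[0,0,0]],[[0,0,6.5],[0,0,0]],[[0,0,6.6],[0,0,0]],[[0,0,6.65],[0,0,0]],[[0,0,6.65],[0,0,0]]]'

```text
time: 13.15
eef_pos: [530.0, 409.7, 23.7]
eef_rot: [0.478, 3.104, 0.003]
wrist_force: [-0.1, 0.0, -2.6]
grip_width: 43.7
finger_force: 62.1
```

Request:
step_arm --series '[[[0,0,0],[0,0,0]],[[0,0,0],[0,0,0]]]'

```text
time: 13.35
eef_pos: [529.6, 409.4, 23.0]
eef_rot: [0.478, 3.104, 0.001]
wrist_force: [-0.2, 0.2, -1.6]
grip_width: 43.5
finger_force: 62.1
```

Run:
```python
from h import *
go(530,409.6,20,162.5)
```

```text
t 13.3 pos [529.6 409.4  23. ] toolx 162.5 q7 0.53 q1 -0.71 w 43.5 F [-0.2  0.2 -1.6]
shift [-0.03  0.03  0.3 ] turn [ 0.001  0.    -0.   ] other [ 0.   -0.    3.14] rows 1
```

Request:
step_arm --series '[[[0,0,0.1],[0,0,0]],[[0,0,0.15],[0,0,0]],[[0,0,0.2],[0,0,0]],[[0,0,0.25],[0,0,0]],[[0,0,0.3],[0,0,0]],[[0,0,0.3],[0,0,0]],[[0,0,0.3],[0,0,0]]]'

```text
time: 14.05
eef_pos: [529.4, 409.2, 20.2]
eef_rot: [-0.478, -3.105, -0.0]
wrist_force: [-3.1, -1.5, 5.4]
grip_width: 43.7
finger_force: 62.9
```

Request:
step_arm --series '[[[0,0,0],[0,0,0]],[[0,0,0],[0,0,0]],[[0,0,0],[0,0,0]],[[0,0,0],[0,0,0]],[[0,0,0],[0,0,0]],[[0,0,0],[0,0,0]],[[0,0,0],[0,0,0]],[[0,0,-2],[0,0,0]],[[0,0,-6],[0,0,0]],[[0,0,-10],[0,0,0]],[[0,0,-10],[0,0,0]],[[0,0,-10],[0,0,0]]]' --grip 100

```text
time: 15.25
eef_pos: [529.9, 409.5, 120.8]
eef_rot: [0.478, 3.103, 0.003]
wrist_force: [-0.7, -0.3, -0.6]
grip_width: 85.5
finger_force: 0.0
```

Run:
```python
from h import *
go(450,130,110,80)
go(439.1,-164.9,110,48,flip=1)
```

```text
t 15.2 pos [529.9 409.5 120.8] toolx 162.5 q7 0.54 q1 -0.71 w 85.5 F [-0.7 -0.3 -0.6]
shift [ -0.8  -29.06   1.02] turn [ 3.000e-03 -1.000e-03  1.439e+00] other [ 0.   0.  -1.7] rows 10
t 15.2 pos [529.9 409.5 120.8] toolx 162.5 q7 0.54 q1 -0.71 w 85.5 F [-0.7 -0.3 -0.6]
shift [ -8.64 -57.51   0.97] turn [ 3.000e-03 -1.000e-03  1.998e+00] other [ 0.    0.   -1.14] rows 14
```

Request:
step_arm --series '[[[-8.6,-57.5,1.0],[0,0,0.74]],[[-8.6,-57.5,1.0],[0,0,0.74]],[[-8.6,-57.5,1.0],[0,0,0.74]],[[-8.6,-57.5,1.0],[0,0,0.74]],[[-8.6,-57.5,1.0],[0,0,0.74]],[[-8.6,-57.5,1.0],[0,0,0.74]],[[-8.6,-57.5,1.0],[0,0,0.74]],[[-8.6,-57.5,1.0],[0,0,0.74]],[[-8.6,-57.5,1.0],[0,0,0.74]],[[-8.6,-57.5,1.0],[0,0,0.74]],[[-8.6,-57.5,1.0],[0,0,0.74]],[[-8.6,-57.5,1.0],[0,0,0.74]]]'

```text
time: 16.45
eef_pos: [435.9, -168.5, 108.3]
eef_rot: [-1.574, -2.717, 0.003]
wrist_force: [0.4, 1.0, 0.7]
grip_width: 85.4
finger_force: 0.0
```

Request:
step_arm --series '[[[0,0,0],[0,0,0]],[[0,0,0],[0,0,0]],[[0,0,0],[0,0,0]]]'

```text
time: 16.75
eef_pos: [438.1, -163.5, 108.7]
eef_rot: [-1.565, -2.722, -0.0]
wrist_force: [-0.0, -0.3, -0.6]
grip_width: 85.7
finger_force: 0.0
```

Run:
```python
from h import *
go(439.1,-164.9,11,120)
```

```text
t 16.8 pos [ 438.1 -163.5  108.7] toolx 120.2 q7 0.94 q1 0.01 w 85.7 F [-0.  -0.3 -0.6]
shift [-0.19  0.03  9.77] turn [-0.001 -0.002  0.004] other [ 0.   -0.   -3.14] rows 2
```

Request:
step_arm --series '[[[-0.2,0,4],[0,0,0]],[[-0.2,0,8],[0,0,0]],[[-0.2,0,9.8],[0,0,0]],[[-0.2,0,9.8],[0,0,0]],[[-0.2,0,9.8],[0,0,0]],[[-0.2,0,9.8],[0,0,0]]]'

```text
time: 17.35
eef_pos: [440.5, -166.4, 12.5]
eef_rot: [1.566, 2.721, 0.001]
wrist_force: [-0.2, -0.3, 0.2]
grip_width: 85.5
finger_force: 0.0
```

Request:
step_arm --series '[[[0,0,0],[0,0,0]],[[0,0,0],[0,0,0]],[[0,0,0],[0,0,0]],[[0,0,0],[0,0,0]],[[0,0,0],[0,0,0]],[[0,0,0],[0,0,0]],[[0,0,0],[0,0,0]],[[0,0,0],[0,0,0]],[[0,0,0],[0,0,0]],[[0,0,0],[0,0,0]],[[0,0,0],[0,0,0]]]' --grip 0

```text
time: 18.45
eef_pos: [439.7, -166.8, 12.2]
eef_rot: [1.569, 2.721, 0.001]
wrist_force: [-1.2, 0.7, 7.4]
grip_width: 32.2
finger_force: 58.9
```

Run:
```python
from h import *
go(633.8,139.3,90,53)
```

```text
t 18.4 pos [ 439.7 -166.8   12.2] toolx 120.1 q7 1.03 q1 0.08 w 32.2 F [-1.2  0.7  7.4]
shift [16.76 32.14 -7.75] turn [ 1.000e-03 -0.000e+00  1.171e+00] other [ 0.    0.   -1.97] rows 8
```

Request:
step_arm --series '[[[0,0,-3],[0,0,0]],[[0,0,-7.8],[0,0,0]],[[16.8,32.1,-7.8],[0,0,1.17]],[[16.8,32.1,-7.8],[0,0,1.17]],[[16.8,32.1,-7.8],[0,0,1.17]],[[16.8,32.1,-7.8],[0,0,1.17]],[[16.8,32.1,-7.8],[0,0,1.17]],[[16.8,32.1,-7.8],[0,0,1.17]],[[16.8,32.1,-7.8],[0,0,1.17]],[[16.8,32.1,-7.8],[0,0,1.17]],[[16.8,32.1,-7.8],[0,0,1.17]],[[16.8,32.1,-7.8],[0,0,1.17]]]'

```text
time: 19.65
eef_pos: [631.9, 138.8, 88.7]
eef_rot: [2.809, 1.405, -0.004]
wrist_force: [0.3, -0.6, -0.7]
grip_width: 32.5
finger_force: 60.3
```

Request:
step_arm --series '[[[0,0,0],[0,0,0]],[[0,0,0],[0,0,0]],[[0,0,0],[0,0,0]]]'

```text
time: 19.95
eef_pos: [632.7, 138.1, 89.8]
eef_rot: [-2.812, -1.4, -0.0]
wrist_force: [-0.1, 0.1, -1.8]
grip_width: 32.3
finger_force: 60.3
```

Run:
```python
from h import *
go(632.7,137.8,23,53)
```

```text
t 19.9 pos [632.7 138.1  89.8] toolx 52.9 q7 -0.58 q1 -0.66 w 32.3 F [-0.1  0.1 -1.8]
shift [-0.03  0.02  6.68] turn [-0.    -0.    -0.001] other [-0.    0.    3.14] rows 2
```

Request:
step_arm --series '[[[0,0,3],[0,0,0]],[[0,0,5.5],[0,0,0]],[[0,0,6.2],[0,0,0]],[[0,0,6.5],[0,0,0]],[[0,0,6.65],[0,0,0]],[[0,0,6.65],[0,0,0]],[[0,0,6.65],[0,0,0]],[[0,0,6.65],[0,0,0]]]'

```text
time: 20.75
eef_pos: [633.4, 139.7, 23.8]
eef_rot: [2.811, 1.403, 0.002]
wrist_force: [0.2, -0.5, -1.3]
grip_width: 31.8
finger_force: 60.2
```

Run:
```python
from h import *
from station import cams
go(632.7,137.8,20.2,53)
t=cams.capture('top')['image'];s=cams.capture('side')['image']
cv2.imwrite('pics/f4.png',np.hstack([cv2.resize(t[105:180,175:250],(390,390)),cv2.resize(s[170:270,120:220],(390,390))]))
```

```text
t 20.8 pos [633.4 139.7  23.8] toolx 53.1 q7 -0.54 q1 -0.62 w 31.8 F [ 0.2 -0.5 -1.3]
shift [-0.19  0.05  0.36] turn [ 0.001 -0.001  0.001] other [ 0.    0.   -3.14] rows 1
```

View pics/f4.png

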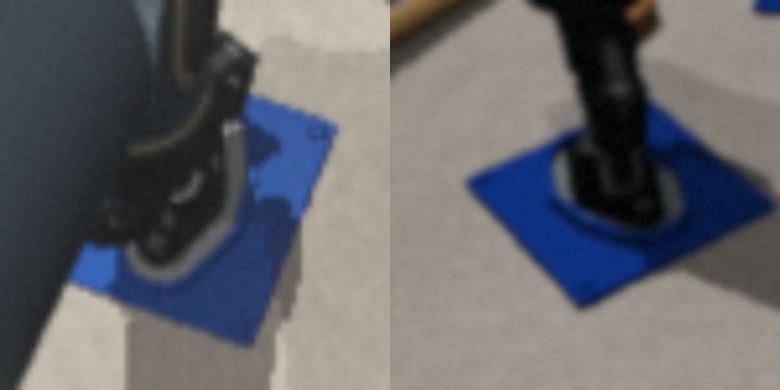

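The flange sits inside the pocket outline in both views, with an even margin and its axis aligned. I'll lower it.

Request:
step_arm --series '[[[-0.2,0,0.1],[0,0,0]],[[-0.2,0,0.15],[0,0,0]],[[-0.2,0,0.2],[0,0,0]],[[-0.2,0,0.25],[0,0,0]],[[-0.2,0,0.3],[0,0,0]],[[-0.2,0,0.35],[0,0,0]],[[-0.2,0,0.37],[0,0,0]],[[-0.2,0,0.37],[0,0,0]]]'

```text
time: 21.65
eef_pos: [631.7, 137.9, 20.3]
eef_rot: [-2.81, -1.402, -0.0]
wrist_force: [-3.3, 0.0, 5.7]
grip_width: 32.2
finger_force: 61.2
```

Request:
step_arm --series '[[[0,0,0],[0,0,0]],[[0,0,0],[0,0,0]],[[0,0,0],[0,0,0]],[[0,0,0],[0,0,0]],[[0,0,0],[0,0,0]],[[0,0,0],[0,0,0]],[[0,0,0],[0,0,0]],[[0,0,-2],[0,0,0]],[[0,0,-6],[0,0,0]],[[0,0,-10],[0,0,0]],[[0,0,-10],[0,0,0]],[[0,0,-10],[0,0,0]]]' --grip 100

```text
time: 22.85
eef_pos: [632.2, 138.1, 120.3]
eef_rot: [-2.811, -1.403, -0.003]
wrist_force: [-0.8, 0.0, -0.9]
grip_width: 85.6
finger_force: 0.0
```

Run:
```python
from h import *
u=lambda a:np.array([np.cos(np.radians(a)),np.sin(np.radians(a))])
p=np.array([372.7,-313.9])-8*u(27);print(p)
go(*p,110,27)
for x,y,a in((-11,-32,18.5),(11,32,198.5)):
    t=np.array([641,-158])+x*u(18.5)+y*u(108.5);print('tray origin',t.round(1),'grip',(t-8*u(a)).round(1))
p=np.array([354.8,291.6])-8*u(-148);print('L grip',p)
```

```text
[ 365.57194781 -317.531924  ]
t 22.9 pos [632.2 138.1 120.3] toolx 53.0 q7 -0.6 q1 -0.68 w 85.6 F [-0.8  0.  -0.9]
shift [-52.44   6.08   0.93] turn [ 0.    -0.002  0.455] other [ 0.    0.   -2.69] rows 11
tray origin [ 640.7 -191.8] grip [ 633.1 -194.4]
tray origin [ 641.3 -124.2] grip [ 648.9 -121.6]
L grip [361.58438477 295.83935411]
```

Request:
step_arm --series '[[[-52.4,6.1,0.9],[0,0,0.455]],[[-52.4,6.1,0.9],[0,0,0.455]],[[-52.4,6.1,0.9],[0,0,0.455]],[[-52.4,6.1,0.9],[0,0,0.455]],[[-52.4,6.1,0.9],[0,0,0.455]],[[-52.4,6.1,0.9],[0,0,0.455]],[[-52.4,6.1,0.9],[0,0,0.455]],[[-52.4,6.1,0.9],[0,0,0.455]],[[-52.4,6.1,0.9],[0,0,0.455]],[[-52.4,6.1,0.9],[0,0,0.455]],[[-52.4,6.1,0.9],[0,0,0.455]],[[-52.4,6.1,0.9],[0,0,0.455]]]'

```text
time: 24.05
eef_pos: [361.7, -320.7, 109.6]
eef_rot: [3.058, 0.72, -0.004]
wrist_force: [0.3, 0.4, 0.2]
grip_width: 85.6
finger_force: 0.0
```

Request:
step_arm --series '[[[0,0,0],[0,0,0]],[[0,0,0],[0,0,0]],[[0,0,0],[0,0,0]]]'

```text
time: 24.35
eef_pos: [366.2, -316.0, 109.8]
eef_rot: [-3.053, -0.737, 0.001]
wrist_force: [-0.9, 0.5, -0.3]
grip_width: 85.4
finger_force: 0.0
```

Run:
```python
from h import *
go(365.6,-317.5,11,27)
```

```text
t 24.4 pos [ 366.2 -316.   109.8] toolx 27.1 q7 -0.07 q1 0.01 w 85.4 F [-0.9  0.5 -0.3]
shift [-0.12  0.12  9.88] turn [-0.001  0.     0.002] other [-0.   -0.   -3.14] rows 2
```

Request:
step_arm --series '[[[-0.1,0.1,4],[0,0,0]],[[-0.1,0.1,8],[0,0,0]],[[-0.1,0.1,9.9],[0,0,0]],[[-0.1,0.1,9.9],[0,0,0]],[[-0.1,0.1,9.9],[0,0,0]],[[-0.1,0.1,9.9],[0,0,0]]]'

```text
time: 24.95
eef_pos: [366.0, -319.2, 12.4]
eef_rot: [3.053, 0.734, 0.003]
wrist_force: [0.5, -0.5, 0.5]
grip_width: 85.5
finger_force: 0.0
```

Request:
step_arm --series '[[[0,0,0],[0,0,0]],[[0,0,0],[0,0,0]],[[0,0,0],[0,0,0]],[[0,0,0],[0,0,0]],[[0,0,0],[0,0,0]],[[0,0,0],[0,0,0]],[[0,0,0],[0,0,0]],[[0,0,0],[0,0,0]],[[0,0,0],[0,0,0]],[[0,0,0],[0,0,0]],[[0,0,0],[0,0,0]],[[0,0,0],[0,0,0]]]' --grip 0

```text
time: 26.15
eef_pos: [365.0, -318.7, 11.4]
eef_rot: [-3.055, -0.733, -0.0]
wrist_force: [-0.4, 1.4, 5.6]
grip_width: 7.0
finger_force: 59.6
```

Request:
step_arm --series '[[[0,0,0],[0,0,0]],[[0,0,0],[0,0,0]],[[0,0,0],[0,0,0]],[[0,0,0],[0,0,0]],[[0,0,0],[0,0,0]]]'

```text
time: 26.65
eef_pos: [364.9, -318.7, 11.3]
eef_rot: [-3.054, -0.733, -0.0]
wrist_force: [-1.2, 1.7, 5.0]
grip_width: 6.4
finger_force: 59.6
```

Run:
```python
from h import *
go(633.1,-194.4,90,18.5)
```

```text
t 26.6 pos [ 364.9 -318.7   11.3] toolx 27.0 q7 0.1 q1 0.17 w 6.4 F [-1.2  1.7  5. ]
shift [29.54  1.08 -7.86] turn [-0.    -0.     0.148] other [ 0.   -0.   -2.99] rows 7
```

Request:
step_arm --series '[[[0,0,-3],[0,0,0]],[[0,0,-7.9],[0,0,0]],[[29.4,1.1,-7.9],[0,0,0.148]],[[29.4,1.1,-7.9],[0,0,0.148]],[[29.4,1.1,-7.9],[0,0,0.148]],[[29.4,1.1,-7.9],[0,0,0.148]],[[29.4,1.1,-7.9],[0,0,0.148]],[[29.4,1.1,-7.9],[0,0,0.148]],[[29.4,1.1,-7.9],[0,0,0.148]],[[29.4,1.1,-7.9],[0,0,0.148]],[[29.4,1.1,-7.9],[0,0,0.148]],[[29.4,1.1,-7.9],[0,0,0.148]]]'

```text
time: 27.85
eef_pos: [630.5, -196.6, 90.2]
eef_rot: [3.101, 0.501, -0.001]
wrist_force: [-0.7, 1.0, -1.2]
grip_width: 6.4
finger_force: 58.9
```

Request:
step_arm --series '[[[0,0,0],[0,0,0]],[[0,0,0],[0,0,0]],[[0,0,0],[0,0,0]]]'

```text
time: 28.15
eef_pos: [631.8, -195.6, 90.4]
eef_rot: [-3.101, -0.504, -0.0]
wrist_force: [1.3, 0.8, -1.4]
grip_width: 7.0
finger_force: 58.9
```

Run:
```python
from h import *
from station import cams
go(632.0,-194.7,31,18.5)
t=cams.capture('top')['image'];s=cams.capture('side')['image']
cv2.imwrite('pics/b5.png',np.hstack([cv2.resize(t[105:185,275:355],(390,390)),cv2.resize(s[100:200,190:290],(390,390))]))
```

```text
t 28.1 pos [ 631.8 -195.6   90.4] toolx 18.5 q7 -0.55 q1 -0.25 w 7.0 F [ 1.3  0.8 -1.4]
shift [ 0.05 -0.08  5.94] turn [-0.    -0.    -0.001] other [-0.    0.    3.14] rows 2
```

View pics/b5.png

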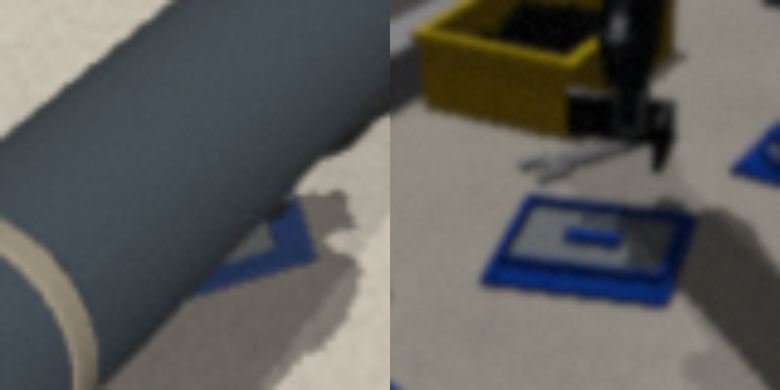

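The side crop shows the bracket held level at crop (620,115), behind and above the bracket tray, with its short leg towards the base side. I'll lower it to just above the lip, then on down.

Request:
step_arm --series '[[[0.05,-0.1,3],[0,0,0]],[[0.05,-0.1,5.6],[0,0,0]],[[0.05,-0.1,5.6],[0,0,0]],[[0.05,-0.1,5.6],[0,0,0]],[[0.05,-0.1,5.6],[0,0,0]]]'

```text
time: 28.75
eef_pos: [633.2, -195.0, 35.9]
eef_rot: [3.099, 0.504, 0.004]
wrist_force: [0.2, 0.1, -1.0]
grip_width: 6.7
finger_force: 58.8
```

Run:
```python
from h import *
from station import cams
go(632.0,-194.7,20,18.5)
s=cams.capture('side')['image']
cv2.imwrite('pics/b6.png',cv2.resize(s[120:200,200:290],None,fx=7,fy=7,interpolation=cv2.INTER_CUBIC))
```

```text
t 28.8 pos [ 633.2 -195.    35.9] toolx 18.5 q7 -0.51 q1 -0.22 w 6.7 F [ 0.2  0.1 -1. ]
shift [-0.1  -0.06  1.59] turn [ 0.002 -0.002 -0.   ] other [-0.   -0.    3.14] rows 1
```

View pics/b6.png

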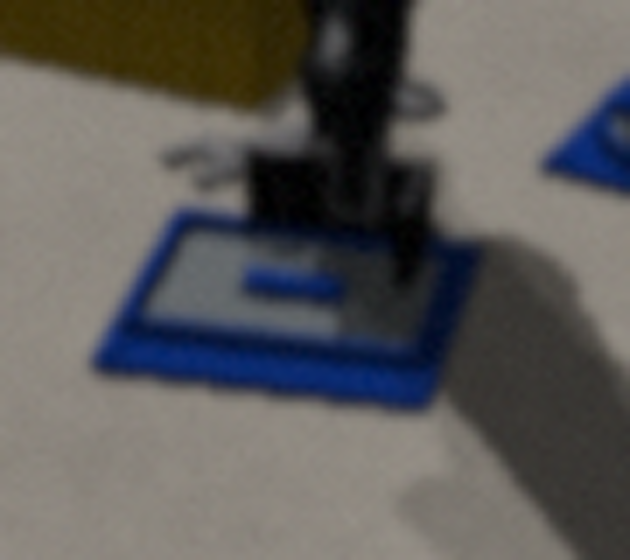

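The bracket hovers just over the far side of the pocket, at crop (340,200), inside the rim. I'll lower it slowly.

Request:
step_arm --series '[[[-0.1,-0.1,0.4],[0,0,0]],[[-0.1,-0.1,0.8],[0,0,0]],[[-0.1,-0.1,1.1],[0,0,0]],[[-0.1,-0.1,1.3],[0,0,0]],[[-0.1,-0.1,1.35],[0,0,0]],[[-0.1,-0.1,1.35],[0,0,0]],[[-0.1,-0.1,1.35],[0,0,0]]]'

```text
time: 29.5
eef_pos: [631.0, -193.7, 20.8]
eef_rot: [3.101, 0.505, 0.0]
wrist_force: [0.0, -0.1, -1.7]
grip_width: 7.1
finger_force: 58.9
```

Run:
```python
from h import *
go(632.0,-194.7,19.3,18.5)
```

```text
t 29.5 pos [ 631.  -193.7   20.8] toolx 18.5 q7 -0.5 q1 -0.21 w 7.1 F [ 0.  -0.1 -1.7]
shift [0.07 0.13 0.15] turn [ 0. -0. -0.] other [-0.   -0.    3.14] rows 1
```

Request:
step_arm --series '[[[0.1,0.1,0.05],[0,0,0]],[[0.1,0.1,0.1],[0,0,0]],[[0.1,0.1,0.15],[0,0,0]],[[0.1,0.1,0.15],[0,0,0]],[[0.1,0.1,0.15],[0,0,0]]]'

```text
time: 30.0
eef_pos: [632.3, -194.2, 19.4]
eef_rot: [3.101, 0.505, 0.0]
wrist_force: [-0.5, -0.1, -0.2]
grip_width: 6.6
finger_force: 59.3
```

Request:
step_arm --series '[[[0,0,0.03],[0,0,0]],[[0,0,0.06],[0,0,0]],[[0,0,0.06],[0,0,0]]]'

```text
time: 30.3
eef_pos: [632.3, -194.2, 19.4]
eef_rot: [-3.1, -0.505, -0.001]
wrist_force: [-1.7, -0.1, 4.8]
grip_width: 6.8
finger_force: 60.0
```

Request:
step_arm --series '[[[0,0,0],[0,0,0]],[[0,0,0],[0,0,0]],[[0,0,0],[0,0,0]],[[0,0,0],[0,0,0]],[[0,0,0],[0,0,0]],[[0,0,-2],[0,0,0]],[[0,0,-6],[0,0,0]],[[0,0,-10],[0,0,0]],[[0,0,-10],[0,0,0]],[[0,0,-10],[0,0,0]]]' --grip 30

```text
time: 31.3
eef_pos: [632.6, -194.3, 119.7]
eef_rot: [3.1, 0.505, 0.003]
wrist_force: [0.1, 0.2, -0.4]
grip_width: 25.9
finger_force: 0.0
```

Run:
```python
from h import *
go(480,120,110,25)
go(361.6,295.8,110,32)
```

```text
t 31.3 pos [ 632.6 -194.3  119.7] toolx 18.5 q7 -0.57 q1 -0.27 w 25.9 F [ 0.1  0.2 -0.4]
shift [ -4.5  -34.65   0.93] turn [ 0.001 -0.002 -0.114] other [-0.   -0.    3.03] rows 7
t 31.3 pos [ 632.6 -194.3  119.7] toolx 18.5 q7 -0.57 q1 -0.27 w 25.9 F [ 0.1  0.2 -0.4]
shift [-10.16 -55.08   0.91] turn [ 0.001 -0.002 -0.236] other [-0.   -0.    2.91] rows 12
```

Request:
step_arm --series '[[[-10.2,-55.1,0.9],[0,0,-0.236]],[[-10.2,-55.1,0.9],[0,0,-0.236]],[[-10.2,-55.1,0.9],[0,0,-0.236]],[[-10.2,-55.1,0.9],[0,0,-0.236]],[[-10.2,-55.1,0.9],[0,0,-0.236]],[[-10.2,-55.1,0.9],[0,0,-0.236]],[[-10.2,-55.1,0.9],[0,0,-0.236]],[[-10.2,-55.1,0.9],[0,0,-0.236]],[[-10.2,-55.1,0.9],[0,0,-0.236]],[[-10.2,-55.1,0.9],[0,0,-0.236]],[[-10.2,-55.1,0.9],[0,0,-0.236]],[[-10.2,-55.1,0.9],[0,0,-0.236]]]' --grip 100

```text
time: 32.5
eef_pos: [356.2, 300.8, 108.2]
eef_rot: [3.015, 0.882, -0.005]
wrist_force: [0.3, -0.1, -0.6]
grip_width: 85.3
finger_force: 0.0
```

Request:
step_arm --series '[[[0,0,0],[0,0,0]],[[0,0,0],[0,0,0]],[[0,0,0],[0,0,0]],[[0,0,0],[0,0,0]]]'

```text
time: 32.9
eef_pos: [361.5, 294.4, 109.7]
eef_rot: [3.021, 0.861, -0.0]
wrist_force: [-0.1, 0.2, -0.4]
grip_width: 85.3
finger_force: 0.0
```

Run:
```python
from h import *
go(361.6,295.8,10.5,32)
from station import cams
t=cams.capture('top')['image'];cv2.imwrite('pics/b7.png',cv2.resize(t[100:190,270:440],None,fx=4.5,fy=4.5,interpolation=cv2.INTER_CUBIC))
```

```text
t 32.9 pos [361.5 294.4 109.7] toolx 31.8 q7 -1.41 q1 -1.39 w 85.3 F [-0.1  0.2 -0.4]
shift [ 0.08 -0.12  9.92] turn [ 0.     0.    -0.003] other [ 0.   -0.    3.14] rows 2
```

View pics/b7.png

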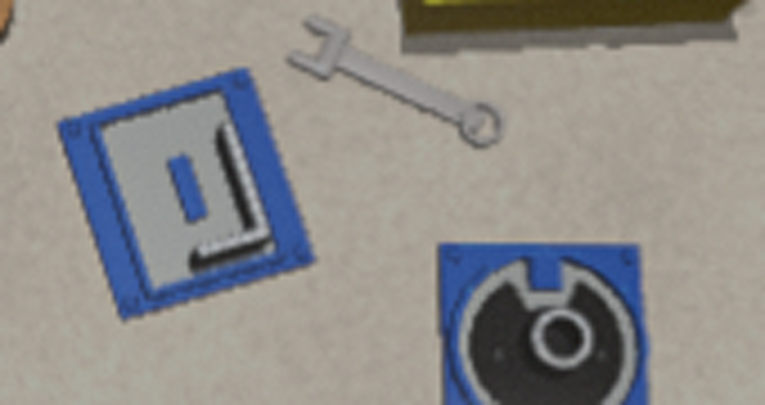

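The right-hand bracket stands flat in the tray, with its corner at crop (262,240). The disc is seated with its notch round the key. Now the left bracket.

Request:
step_arm --series '[[[0.1,-0.1,4],[0,0,0]],[[0.1,-0.1,8],[0,0,0]],[[0.1,-0.1,9.9],[0,0,0]],[[0.1,-0.1,9.9],[0,0,0]],[[0.1,-0.1,9.9],[0,0,0]],[[0.1,-0.1,9.9],[0,0,0]]]'

```text
time: 33.55
eef_pos: [362.0, 297.7, 11.9]
eef_rot: [-3.019, -0.865, -0.003]
wrist_force: [-0.1, -0.8, -0.1]
grip_width: 85.5
finger_force: 0.0
```

Request:
step_arm --series '[[[0.1,0,0],[0,0,0]],[[0.1,0,0],[0,0,0]],[[0.1,0,0],[0,0,0]],[[0,0,0],[0,0,0]],[[0,0,0],[0,0,0]],[[0,0,0],[0,0,0]],[[0,0,0],[0,0,0]],[[0,0,0],[0,0,0]],[[0,0,0],[0,0,0]],[[0,0,0],[0,0,0]],[[0,0,0],[0,0,0]],[[0,0,0],[0,0,0]]]' --grip 0

```text
time: 34.75
eef_pos: [361.0, 297.3, 10.9]
eef_rot: [-3.02, -0.866, 0.0]
wrist_force: [-2.0, -0.7, 5.8]
grip_width: 6.7
finger_force: 59.2
```

Request:
step_arm --series '[[[0,0,0],[0,0,0]],[[0,0,0],[0,0,0]],[[0,0,0],[0,0,0]],[[0,0,0],[0,0,0]],[[0,0,0],[0,0,0]]]'

```text
time: 35.25
eef_pos: [361.0, 297.3, 10.9]
eef_rot: [-3.02, -0.866, 0.0]
wrist_force: [-1.2, -0.9, 4.8]
grip_width: 6.6
finger_force: 59.2
```

Run:
```python
from h import *
go(648.9,-121.6,100,18.5)
go(500,120,100,25)
```

```text
t 35.2 pos [361.  297.3  10.9] toolx 32.0 q7 -1.23 q1 -1.23 w 6.6 F [-1.2 -0.9  4.8]
shift [ 2.21 50.78 -8.93] turn [-0.     0.     0.236] other [-0.   -0.   -2.91] rows 11
t 35.2 pos [361.  297.3  10.9] toolx 32.0 q7 -1.23 q1 -1.23 w 6.6 F [-1.2 -0.9  4.8]
shift [ 2.39 22.4  -8.92] turn [-0.     0.     0.122] other [-0.   -0.   -3.02] rows 5
```

Request:
step_arm --series '[[[0,0,-4],[0,0,0]],[[0,0,-8.9],[0,0,0]],[[2.2,50.8,-8.9],[0,0,0.236]],[[2.2,50.8,-8.9],[0,0,0.236]],[[2.2,50.8,-8.9],[0,0,0.236]],[[2.2,50.8,-8.9],[0,0,0.236]],[[2.2,50.8,-8.9],[0,0,0.236]],[[2.2,50.8,-8.9],[0,0,0.236]],[[2.2,50.8,-8.9],[0,0,0.236]],[[2.2,50.8,-8.9],[0,0,0.236]],[[2.2,50.8,-8.9],[0,0,0.236]],[[2.2,50.8,-8.9],[0,0,0.236]]]'

```text
time: 36.45
eef_pos: [644.4, -115.9, 98.4]
eef_rot: [-3.1, -0.505, 0.003]
wrist_force: [0.8, 0.4, -1.8]
grip_width: 7.0
finger_force: 59.4
```

Run:
```python
from h import *
go(648.9,-121.6,100,18.5)
```

```text
t 36.5 pos [ 644.4 -115.9   98.4] toolx 18.5 q7 -0.68 q1 -0.37 w 7.0 F [ 0.8  0.4 -1.8]
shift [ 0.24  0.68 -0.16] turn [-0.001  0.001 -0.   ] other [0.   0.   3.14] rows 1
```

Request:
step_arm --series '[[[0,0,0],[0,0,0]],[[0,0,0],[0,0,0]],[[0,0,0],[0,0,0]]]'

```text
time: 36.75
eef_pos: [643.2, -113.0, 98.5]
eef_rot: [-3.099, -0.506, 0.003]
wrist_force: [0.0, 0.7, -2.5]
grip_width: 6.8
finger_force: 59.4
```

Run:
```python
from h import *
go(648.9,-121.6,36,18.5)
```

```text
t 36.8 pos [ 643.2 -113.    98.5] toolx 18.6 q7 -0.68 q1 -0.38 w 6.8 F [ 0.   0.7 -2.5]
shift [0.28 1.01 6.24] turn [-0.002  0.002  0.001] other [-0.   -0.   -3.14] rows 2
```

Request:
step_arm --series '[[[0.3,1.0,0],[0,0,0]],[[0.3,1.0,3],[0,0,0]],[[0.3,1.0,6.0],[0,0,0]],[[0.3,1.0,6.0],[0,0,0]],[[0.3,1.0,6.0],[0,0,0]],[[0.3,1.0,6.0],[0,0,0]]]'

```text
time: 37.35
eef_pos: [651.4, -123.5, 41.4]
eef_rot: [3.099, 0.505, 0.004]
wrist_force: [-0.6, 0.8, -1.7]
grip_width: 6.8
finger_force: 59.4
```

Run:
```python
from h import *
go(648.9,-121.6,20.5,18.5)
from station import cams
s=cams.capture('side')['image']
cv2.imwrite('pics/b8.png',cv2.resize(s[110:190,190:290],None,fx=7,fy=7,interpolation=cv2.INTER_CUBIC))
```

```text
t 37.4 pos [ 651.4 -123.5   41.4] toolx 18.5 q7 -0.63 q1 -0.32 w 6.8 F [-0.6  0.8 -1.7]
shift [-0.18 -0.26  2.09] turn [ 0.002 -0.003  0.   ] other [ 0.    0.   -3.14] rows 1
```

View pics/b8.png

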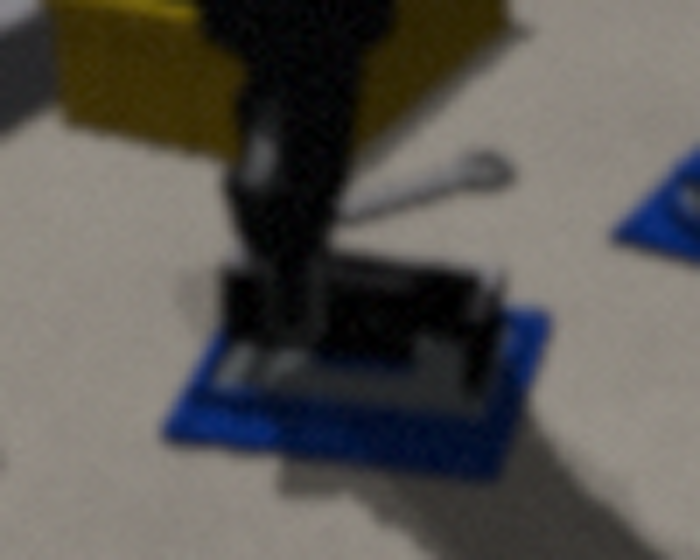

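The held bracket is at crop (310,310), above the near long side of the tray, with its short leg at the far left end. It's clear of the first bracket's end at crop (480,330). I'll centre it and lower.

Request:
step_arm --series '[[[-0.1,-0.1,0.5],[0,0,0]],[[-0.1,-0.1,0.8],[0,0,0]],[[-0.1,-0.1,0.8],[0,0,0]],[[-0.1,-0.1,0.8],[0,0,0]]]'

```text
time: 37.8
eef_pos: [648.8, -122.6, 31.7]
eef_rot: [-3.101, -0.505, 0.0]
wrist_force: [-0.1, -0.1, -2.5]
grip_width: 6.8
finger_force: 59.5
```

Run:
```python
from h import *
go(648.9,-121.6,20.5,18.5)
```

```text
t 37.8 pos [ 648.8 -122.6   31.7] toolx 18.5 q7 -0.63 q1 -0.32 w 6.8 F [-0.1 -0.1 -2.5]
shift [ 0.04 -0.09  1.12] turn [-0.  0. -0.] other [0.   0.   3.14] rows 1
```

Request:
step_arm --series '[[[0.05,-0.1,0.3],[0,0,0]],[[0.05,-0.1,0.6],[0,0,0]],[[0.05,-0.1,0.9],[0,0,0]],[[0.05,-0.1,1.0],[0,0,0]],[[0.05,-0.1,1.05],[0,0,0]],[[0.05,-0.1,1.05],[0,0,0]],[[0.05,-0.1,1.05],[0,0,0]]]'

```text
time: 38.5
eef_pos: [649.1, -121.6, 21.3]
eef_rot: [-3.101, -0.505, -0.0]
wrist_force: [0.1, 0.9, -2.3]
grip_width: 7.0
finger_force: 59.5
```

Request:
step_arm --series '[[[0,0,0.05],[0,0,0]],[[0,0,0.1],[0,0,0]],[[0,0,0.1],[0,0,0]],[[0,0,0.1],[0,0,0]]]'

```text
time: 38.9
eef_pos: [649.0, -121.5, 20.2]
eef_rot: [-3.101, -0.505, -0.0]
wrist_force: [0.1, 0.0, -1.8]
grip_width: 6.7
finger_force: 59.5
```

Expected contact is at about z = 18.9.

Request:
step_arm --series '[[[0,0,0.05],[0,0,0]],[[0,0,0.1],[0,0,0]],[[0,0,0.14],[0,0,0]],[[0,0,0.14],[0,0,0]],[[0,0,0.14],[0,0,0]]]'

```text
time: 39.4
eef_pos: [649.1, -121.5, 19.0]
eef_rot: [-3.101, -0.505, -0.0]
wrist_force: [-0.3, 0.3, -0.1]
grip_width: 7.1
finger_force: 60.0
```

Request:
step_arm --series '[[[0,0,0.03],[0,0,0]],[[0,0,0.06],[0,0,0]],[[0,0,0.06],[0,0,0]]]'

```text
time: 39.7
eef_pos: [649.0, -121.5, 19.0]
eef_rot: [-3.1, -0.505, -0.0]
wrist_force: [-2.6, 0.3, 5.5]
grip_width: 6.8
finger_force: 60.8
```

Request:
step_arm --series '[[[0,0,0],[0,0,0]],[[0,0,0],[0,0,0]],[[0,0,0],[0,0,0]],[[0,0,0],[0,0,0]],[[0,0,0],[0,0,0]],[[0,0,-2],[0,0,0]],[[0,0,-6],[0,0,0]],[[0,0,-11],[0,0,0]],[[0,0,-16],[0,0,0]],[[0,0,-16],[0,0,0]]]' --grip 30

```text
time: 40.7
eef_pos: [653.1, -123.8, 186.0]
eef_rot: [3.096, 0.503, 0.021]
wrist_force: [0.4, -0.1, 0.2]
grip_width: 25.3
finger_force: 0.0
```

Request:
step_arm --series '[[[-15,-20,0],[0,0,0]],[[-15,-20,0],[0,0,0]],[[-15,-20,0],[0,0,0]],[[-15,-35,0],[0,0,0]],[[-15,-35,0],[0,0,0]],[[-15,-45,0],[0,0,0]],[[-15,-45,0],[0,0,0]],[[-15,-45,0],[0,0,0]],[[-15,-45,0],[0,0,0]],[[-15,-45,0],[0,0,0]],[[-15,-45,0],[0,0,0]]]'

```text
time: 41.8
eef_pos: [361.3, 262.3, 177.9]
eef_rot: [-3.097, -0.52, 0.001]
wrist_force: [-0.4, 0.2, -0.4]
grip_width: 25.8
finger_force: 0.0
```

Run:
```python
from h import *
from station import cams
t=cams.capture('top')['image'];s=cams.capture('side')['image']
a=cv2.resize(t[105:215,85:425],(800,259),interpolation=cv2.INTER_CUBIC)
b=cv2.resize(s[110:240,130:350],(560,331),interpolation=cv2.INTER_CUBIC);b=cv2.copyMakeBorder(b,0,0,0,240,0)
cv2.imwrite('pics/end.png',np.vstack([a,b]))
```

```text
(no output)
```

View pics/end.png

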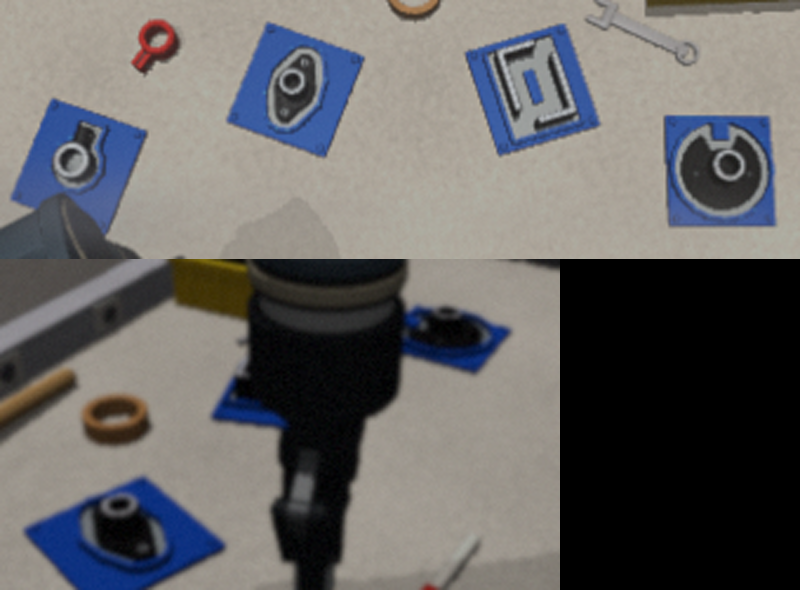

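The final view shows all five parts seated: collar at (75,160), flange (292,82), bracket pair (533,85) and disc (725,165). The arm is clear of everything, so I'm handing the job in.

```bash
python3 -c "
from station import ticket
print(ticket.sign_off())"
```

```text
the job is handed in; nothing more can be done
None
```

All five guard parts are set down and released in their matching trays, with the two brackets interlocked round the block; I handed the job in at about 42 s on the robot's clock, and no verdict came back.

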